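# Rock a heavy steel tub to pour its dowels into a tray

### The arm

A 6-joint arm with a two-finger parallel gripper is mounted at the origin on a cart in front of the work surface, level with it; the furniture and walls round the work are solid. World frame = base frame: x ahead of the robot, y to its left, z up, the work surface at z = 0. Lengths are in mm, angles in rad, forces in N, time in s.
With the tool pointing down it reaches from about 400 to 925 mm from the base axis. Payload 3.4 kg.
Tool frame: the origin (TCP) lies at the very end of the fingers, on their centre line; the grasp point (between the pads) lies 19 mm behind it; z points along the fingers, y is the line along which they close (so a half turn about z gives the same grasp; the last joint's range is limited). The gripper opens to 85 mm and grips with 20 to 120 N. Pads are 22 mm wide; open, the fingers measure 114 mm over their backs; the gripper's body (76 mm by 85 mm) begins 54 mm behind the grasp point. The pads swing forward as they close: fully open they stand 13 mm farther back than shut.
Start: joints at [-1.254, 0.307, 1.506, -0, 1.328, -0.073], TCP at [219.011, -531.663, 231.305] pointing down, gripper open.
Joint ranges: [-3.12, 3.12], [-1.05, 2.28], [0.14, 2.33], [-1.42, 4.57], [0.1, 2.73], [-2.68, 2.68]. Speed limits (rad/s): [2.57, 2.57, 3.14, 3.14, 3.14, 3.14].

### API

Orientations are given as a unit quaternion [w, x, y, z].
In Python, from plant import get_state, eyes, robot gives the robot as it stands. The module is installed in compiled form; this text tells all that it offers.
- The arm moves only by the tool play_rows, never from a script. Its arguments are lists of equal length, an entry for each row: "twist": the turn, a rotation vector about the world's x, y, z in degrees, a list of three; "linear": the shift along the world's x, y, z in m, a list of three; "fingers": the gripper command: -1 is fully open, 1 is shut, values between are in proportion. In form: {"twist": [[ax, ay, az], ...], "linear": [[x, y, z], ...], "fingers": [fingers, ...]}. A call has 1 to 8 rows; each row shifts and turns the commanded pose from where the row before left it; what a row does not reach is not made up. A row lasts 1/12 s, in which the tool goes at most 41.7 mm and 7.16 degrees, less where a joint would pass 70% of its speed; a pose out of reach is approached as far as the arm can. A call with a gripper value outside its range is refused whole. The fingers move at their own pace and stop on an object; the grip force is fixed at half the most. Time passes only in rows, so rows that do not move let the fingers close. It gives the time, the measured TCP pose, the force, the opening and the grip force at its end, in the units of the state.
- get_state(): the state, without advancing time (a new reading comes with each control period).
- eyes.snapshot(name): name is "scene" or "top" or "wrist"; returns a dict with "color" (480x640x3 uint8, red, green, blue), "mtx" (3x3 intrinsics, pixels), "xyz" and "orientation" of the camera in the world. Camera axes: x right, y up, looking along -z (the intrinsics and any distortion apply to the point x, -y, -z); pixel columns grow to the right and rows downward; lengths in mm; the calibration is good to about 2 mm. A picture is of the moment at which its call begins. There is no depth.
- robot.hand_in(): hands the job in; it is judged then, once.
The state is a dict: "time": time; "q": joint angles; "qvel": joint speeds; "joint_efforts": joint torques, N m; "eef_pos": TCP position; "tool_rot": TCP orientation; "wrist_force": force on the tool from outside, world axes, zero at the start; "ft_torque": the same for the moment, N m; "gripper_width": opening from 0.0 (shut) to 1.0 (fully open); "finger_force": force on a finger pad.
Only numpy, scipy, OpenCV 4.12 (cv2) and the standard library are available. Lean on these libraries where they do the work, as an engineer would, in place of code of your own. Each camera call takes 0.05 s, during which the arm holds its last target. There are 200 camera calls.

### The job

Stand the ink bottle upright out of the way, anywhere on the bench, and slide the grey tray against the front of the stand, squarely under the tub's mouth with its orange handle facing away from the stand. Then take the heavy blue tub by its bar and rock it forward on its front bottom edge, without lifting that edge off the stand, until all three wooden dowels have rolled out into the tray, and lower it gently back to stand upright where it was. Do not touch the dowels, do not tip the bottle over, and leave the vase, paint pot, vice and spool where they are.

Things in the scene. Friction and masses are not known exactly. Their poses are not given: they have to be found in the camera images.
- stand: Plywood block with a black rubber top, 124 x 124 mm and 50 mm high, fixed to the bench; the blue tub stands on it. Its x axis is the level pour direction, z up. Origin on the bench (z = 0), midway across its width, 10 mm behind its front face: the front face is at x = +10 mm, the back face at x = -114 mm.
- tub: Heavy open tub of blue steel, about 1.3 kg, loose on the stand. Origin at the centre of its underside; x is its pour direction, z up. Foot 100 (x) by 104 mm (y), 15 mm thick (inner floor at z = 15); back wall 115 mm high at x = -50; side walls 4 mm thick. In front a chute rises outwards at 45 degrees from (x 50, z 15) to a lip at (x 108, z 72 mm).
- tub_bar (a point): Middle of the tub's fixed level bar handle, steel, 10 mm thick, about 64 mm of free straight length along the tub's y axis. It stands 40 mm above the back rim on two posts, at x = -48, z = 155 mm in the tub's frame. The bar can turn between the finger pads of a light grip.
- tub_edge (a point): Middle of the tub's front bottom edge (x = 50, z = 0 mm in the tub's frame), the line on which it rocks, on the stand's rubber top 50 mm above the bench. Dowels roll out only when the tub is rocked forward more than 45 degrees; 60 to 68 empties it. Its heavy foot pulls it back until about 60 to 67 degrees, where it balances; so it must be held all the way out and back.
- tray: Loose grey catch tray, 0.35 kg, 170 mm (x) by 124 mm (y). Origin at the centre of its underside; x points to its handle end. Walls 4 mm thick, 24 mm high, 36 mm at the handle end; floor 4 mm. Fully against the stand, its origin is 95 mm from the stand's origin along the stand's x, the two x axes parallel. It can be dragged flat on the bench.
- tray_bar (a point): Middle of the tray's orange bar handle, 10 mm thick, about 64 mm of free length along the tray's y axis, at x = 83, z = 66 mm in the tray's frame, over the end wall.
- dowel_0: Light wooden dowel blank, 26 mm thick, 80 mm long, 50 g; starts lying across the tub on its inner floor. Origin at its centre, y along its length.
- dowel_1: Mid-brown wooden dowel blank, same size and origin.
- dowel_2: Dark wooden dowel blank, same size and origin.
- ink_bottle: Brown dropper bottle with black cap, 33 mm thick, 102 mm high, standing on the bench in front of the stand where the tray has to go; 80 g. Origin at the centre of its underside, z up. The body is round and 33 mm wide up to about 60 mm; grip it 45 mm above the bench.
- vase: Green printed vase, 44 mm thick, 70 mm high, standing beside the place for the tray. Origin at the centre of its underside. Bystander. (Also at the back of the bench, beyond x = 0.62 m, tall fixed filament boxes stand left of y = 0.2 m and right of y = -0.39 m; between them, up to x = 0.66, the bench is clear but for vice and spool.)
- pot: White paint pot with blue band, 36 mm thick, 42 mm high, standing beside the stand. Origin at the centre of its underside. Bystander.
- vice: Small blue bench vice, 65 x 139 x 64 mm high (long side along its y). Origin at the centre of its underside. Bystander.
- spool: Small black and pink filament spool lying flat, 92 mm across, 30 mm high. Origin at the centre of its underside. Bystander.
There are look-alikes about, which are no part of the job. Leave any purple look-alike of the ink_bottle alone.

How it is judged:
By the outcome, as a careful person would: the job done as asked, in the order asked, and still so for the second after the job is handed in, with the robot touching nothing.
It also fails if it takes over 72 s, if anything falls off the work surface, if the arm or the gripper's body presses on something with over 40 N, if the wrist force passes 120 N, or if a joint passes its speed limit or range.

## Working session

There is one attempt and no reset: what is moved stays moved. The work goes in short steps, Python scripts to look and compute and a tool call to move; the robot and the scene stay as the last step left them, time stands still between calls to the robot, and variables do not carry over. Pictures are saved under pics/ and viewed, at most 10 in all, crops included, and the job is handed in when it is done.

Besides the shell and the picture viewer there is one more tool, called as name(argument=value, ...), one argument or row to a line, values as JSON. play_rows: Moves the arm, as the interface text tells. Its arguments: {"type":"object","properties":{"twist":{"type":"array"},"linear":{"type":"array"},"fingers":{"type":"array"}},"required":["twist","linear","fingers"]}

```bash
mkdir -p pics
cat > h.py <<'E'
import numpy as np, cv2
from scipy.spatial.transform import Rotation as R
from plant import get_state, eyes, robot
def rot(q): return R.from_quat([q[1],q[2],q[3],q[0]]).as_matrix()
def snap(n,f=None):
    s=eyes.snapshot(n)
    if f: cv2.imwrite('pics/'+f,s['color'][:,:,::-1])
    return s
def ray(s,u,v):
    K=np.array(s['mtx']); p=np.linalg.inv(K)@[u,v,1]
    return np.array(s['xyz']),rot(s['orientation'])@[p[0],-p[1],-p[2]]
def onz(s,u,v,z):
    o,d=ray(s,u,v); return o+d*(z-o[2])/d[2]
def proj(s,P):
    c=rot(s['orientation']).T@(np.array(P,float)-s['xyz']); p=np.array(s['mtx'])@[c[0],-c[1],-c[2]]
    return p[:2]/p[2]
E
python3 - <<'E'
from h import *
for n in ('scene','top'):
    s=snap(n,n+'0.png'); print(n,s.keys(),s['xyz'],s['orientation'],s['mtx'])
print(get_state())
E
```

```text
scene dict_keys(['color', 'mtx', 'xyz', 'orientation']) [ 703.11171302 -540.21623612 1086.64216949] [0.95758185 0.25023916 0.03951534 0.13731679] [[482.87976959   0.         320.09511826]
 [  0.         482.87976959 247.17245873]
 [  0.           0.           1.        ]]
top dict_keys(['color', 'mtx', 'xyz', 'orientation']) [ 346.02045151  -41.12418362 1419.6085255 ] [-0.69721965 -0.05870462  0.04352317  0.71312289] [[580.18204382   0.         312.08052069]
 [  0.         580.18204382 242.64571855]
 [  0.           0.           1.        ]]
{'time': 0.1, 'q': array([-1.25348350e+00,  3.07485030e-01,  1.50755541e+00, -1.53665723e-05,
        1.32841017e+00, -7.34979253e-02]), 'qvel': array([-6.15882734e-05,  3.00850328e-04, -1.07847080e-03,  6.67720682e-04,
        4.75014328e-05, -1.09640661e-04]), 'joint_efforts': array([-3.18049842e-04, -4.58533359e+01, -2.52607280e+01, -6.30671298e-05,
        5.52584999e-03, -1.64927349e-05]), 'eef_pos': array([ 218.81315055, -531.04857165,  230.47592546]), 'tool_rot': array([-9.21177678e-04,  9.80968258e-01,  1.94165942e-01, -1.20370780e-04]), 'wrist_force': array([-0.16878275,  1.22725992,  0.18253094]), 'ft_torque': array([-0.03369968, -0.00120415, -0.00116025]), 'finger_force': 0.0, 'gripper_width': 0.9994107208140335}
```

View pics/scene0.png

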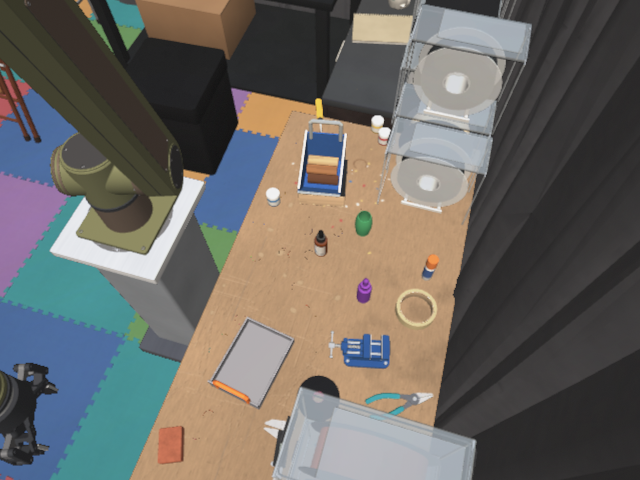

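View pics/top0.png

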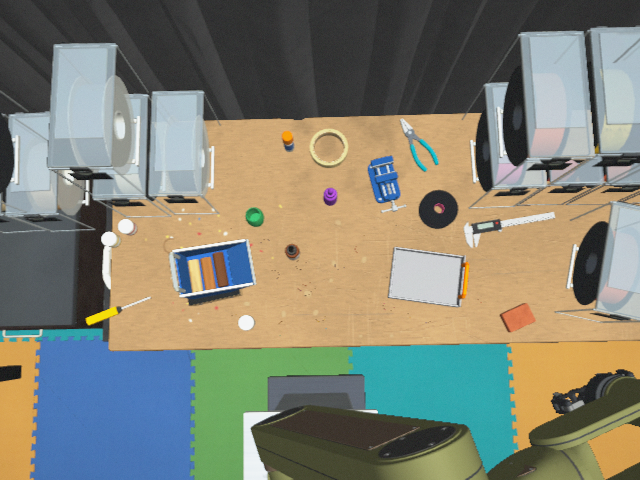

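The top view has up = +x and left = +y. Bottle candidates are the brown one with a black cap at top (292,251) / scene (321,243), and the purple look-alike at top (330,196) / scene (364,290). An orange-capped tube is at top (288,140). By the description I choose the brown one. The tub is at top (213,267), and the tray is at (428,277) with its orange bar at (463,280).

Run:
```python
from h import *
s=snap('top'); c=s['color']
cv2.imwrite('pics/crop.png',cv2.resize(c[180:340,160:300,::-1],None,fx=3.75,fy=3.75,interpolation=cv2.INTER_CUBIC)) 
for n in('top','scene'):
    s=snap(n); hsv=cv2.cvtColor(s['color'],cv2.COLOR_RGB2HSV)
    def comps(name,lo,hi,amin,zs):
        m=cv2.inRange(hsv,np.array(lo),np.array(hi))
        for k in cv2.findContours(m,cv2.RETR_EXTERNAL,cv2.CHAIN_APPROX_NONE)[0]:
            if cv2.contourArea(k)>amin:
                r=cv2.minAreaRect(k)
                print(n,name,np.round(r[0]),np.round(r[1]),round(r[2],1),'xyz',[np.round(onz(s,*r[0],z)[:2]) for z in zs])
                if name in('tray','orange'): print('  box',[np.round(onz(s,*p,zs[0])[:2]).tolist() for p in cv2.boxPoints(r)])
    comps('orange',(5,200,150),(16,255,255),40,[66])
    comps('green',(65,100,30),(85,255,200),100,[35,70])
    comps('purple',(130,100,30),(150,255,200),40,[50])
    comps('tray',(100,5,120),(140,40,185),1500,[24,4])
    comps('blue',(105,150,50),(120,255,200),100,[60,30])
    comps('black',(0,0,0),(180,255,45),60,[96])
```

```text
top green [254. 216.] [17. 16.] 90.0 xyz [array([616., 127.]), array([609., 122.])]
top purple [330. 196.] [16. 12.] 90.0 xyz [array([659., -59.])]
top blue [112. 407.] [143. 162.] 90.0 xyz [array([174., 453.]), array([170., 464.])]
top blue [213. 267.] [41. 71.] 80.5 xyz [array([491., 221.]), array([494., 226.])]
top blue [385. 183.] [36. 26.] 76.0 xyz [array([ 686., -191.]), array([ 693., -194.])]
top black [416. 441.] [18. 80.] 71.6 xyz [array([  95., -232.])]
top black [281. 415.] [ 4. 41.] 67.4 xyz [array([156.,  63.])]
top black [559. 404.] [17. 16.] 90.0 xyz [array([ 167., -549.])]
top black [595. 387.] [16. 42.] 45.0 xyz [array([ 203., -630.])]
top black [ 10. 373.] [13. 21.] 84.8 xyz [array([258., 674.])]
top black [588. 262.] [26. 84.] 9.0 xyz [array([ 479., -640.])]
top black [ 91. 266.] [ 37. 129.] 7.9 xyz [array([496., 497.])]
top black [ 90. 177.] [ 6. 40.] 90.0 xyz [array([709., 508.])]
top black [550. 167.] [17. 40.] 63.4 xyz [array([ 705., -573.])]
top black [618. 161.] [16. 44.] 72.6 xyz [array([ 715., -729.])]
top black [  6. 156.] [13. 89.] 0.0 xyz [array([765., 7
[... 1267 characters left out ...]
 xyz [array([1118., -278.])]
scene black [470. 346.] [ 2. 83.] 37.7 xyz [array([ 910., -149.])]
scene black [541. 338.] [ 18. 275.] 49.0 xyz [array([1051.,  -90.])]
scene black [573. 219.] [  4. 212.] 39.6 xyz [array([1105.,  239.])]
scene black [365. 118.] [10. 16.] 90.0 xyz [array([542., 420.])]
scene black [330. 115.] [19.  8.] 41.2 xyz [array([445., 405.])]
scene black [554. 215.] [ 40. 357.] 34.7 xyz [array([1060.,  237.])]
scene black [578.  73.] [  4. 171.] 31.0 xyz [array([1102.,  768.])]
scene black [554.  33.] [ 7. 74.] 23.6 xyz [array([1023.,  932.])]
scene black [463.   8.] [16. 72.] 90.0 xyz [array([733., 978.])]
scene black [225.  94.] [188. 270.] 90.0 xyz [array([134., 400.])]
```

View pics/crop.png

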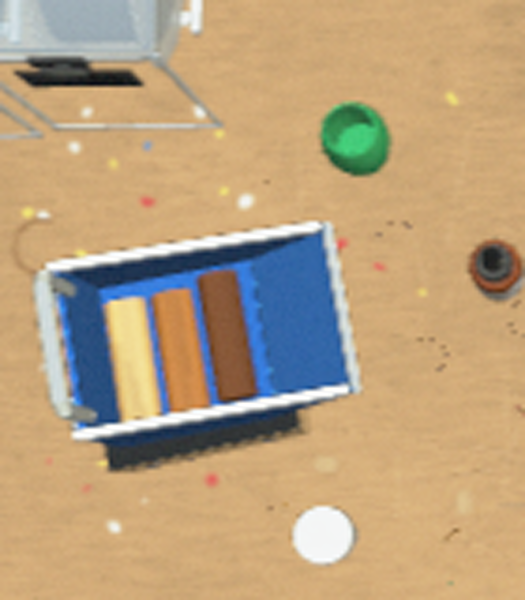

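The crop shows the brown bottle's black cap at crop (494,263). The tub bar runs from (40,275) to (65,412), and the lip from (328,223) to (356,390). All three dowels lie across the tub floor.

Run:
```python
from h import *
s=snap('top'); c=s['color']; sc=snap('scene')
P=lambda u,v,z:onz(s,160+u/3.75,180+v/3.75,z)
bt=P(494,263,102);print('bottle',bt.round(), 'check scene px',proj(sc,bt).round())
L=P(328,223,122);Rr=P(356,390,122);print('lip',L.round(),Rr.round(),np.linalg.norm(L-Rr))
A=P(40,275,205);B=P(65,412,205);print('bar',A.round(),B.round(),np.linalg.norm(A-B))
b1=P(50,268,165);b2=P(75,436,165);print('backrim',b1.round(),b2.round(),np.linalg.norm(b1-b2))
m=(L+Rr)/2;k=(A+B)/2;r=(b1+b2)/2
for a,b in((k,m),(r,m)):
    d=(m-a)[:2];print('pourdir deg',np.degrees(np.arctan2(d[1],d[0])),np.linalg.norm(d))
for e in(L-Rr,A-B,b1-b2): print('from cross',np.degrees(np.arctan2(e[1],e[0]))-90-0)
g=cv2.cvtColor(c,cv2.COLOR_RGB2HSV); print('tray hsv',g[277,428],'bar',g[280,464],'pot white',onz(s,160+323/3.75,180+534/3.75,42).round())
mk=((g[:,:,1]<50)&(g[:,:,2]>100)).astype(np.uint8)*255; mk[:, :380]=0;mk[:,475:]=0;mk[:240]=0;mk[315:]=0
k=max(cv2.findContours(mk,cv2.RETR_EXTERNAL,cv2.CHAIN_APPROX_NONE)[0],key=cv2.contourArea);rr=cv2.minAreaRect(k)
print(rr,[onz(s,*p,24).round().tolist() for p in cv2.boxPoints(rr)])
mo=cv2.inRange(g,np.array((4,140,120)),np.array((20,255,255)));mo[:, :455]=0;mo[:,475:]=0;mo[:245]=0;mo[310:]=0
k=max(cv2.findContours(mo,cv2.RETR_EXTERNAL,cv2.CHAIN_APPROX_NONE)[0],key=cv2.contourArea);rr=cv2.minAreaRect(k)
print(rr,onz(s,*rr[0],66).round(),[onz(s,*p,66).round().tolist() for p in cv2.boxPoints(rr)])
cv2.imwrite('pics/crop2.png',np.hstack([cv2.resize(c[235:320,375:480,::-1],(500,405),interpolation=cv2.INTER_CUBIC),cv2.resize(sc['color'][110:210,280:360,::-1],(300,405),interpolation=cv2.INTER_CUBIC)]))
```

```text
bottle [522.  32. 102.] check scene px [318. 230.]
lip [546. 131. 122.] [445. 115. 122.] 102.73028650354715
bar [508. 284. 205.] [430. 269. 205.] 79.27222587888946
backrim [517. 289. 165.] [419. 273. 165.] 99.61868563089341
pourdir deg -80.07674097379049 155.41265839181702
pourdir deg -80.01833876210254 160.05405150114586
from cross -80.86913754103502
from cross -78.93641778024457
from cross -80.82727616484836
tray hsv [ 96   6 212] bar [ 15 244 239] pot white [361. 146.  42.]
((426.8034973144531, 276.6099548339844), (73.26878356933594, 52.247108459472656), 7.236921787261963) [[412.0, -190.0, 24.0], [537.0, -211.0, 24.0], [510.0, -384.0, 24.0], [386.0, -362.0, 24.0]]
((464.00006103515625, 280.0000305175781), (7.938222408294678, 36.71428298950195), 7.125016689300537) [ 447. -365.   66.] [[407.0, -348.0, 66.0], [491.0, -364.0, 66.0], [488.0, -382.0, 66.0], [404.0, -366.0, 66.0]]
```

View pics/crop2.png

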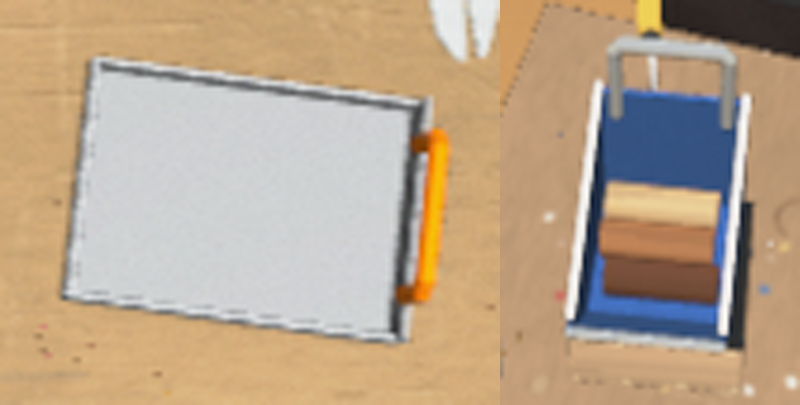

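play_rows(
  twist=[
    [0, 0, 4.2],
    [0, 0, 4.2],
    [0, 0, 4.2],
    [0, 0, 4.2],
    [0, 0, 4.2],
    [0, 0, 4.2],
    [0, 0, 4.2],
    [0, 0, 4.2],
  ],
  linear=[
    [0.018, 0.033, -0.002],
    [0.018, 0.033, -0.002],
    [0.018, 0.033, -0.002],
    [0.018, 0.033, -0.002],
    [0.018, 0.033, -0.002],
    [0.018, 0.033, -0.002],
    [0.018, 0.033, -0.002],
    [0.018, 0.033, -0.002],
  ],
  fingers=[-1, -1, -1, -1, -1, -1, -1, -1],
)

```text
time: 1.02
eef_pos: [363.5, -266.1, 215.5]
tool_rot: [0.0, 0.882, 0.471, 0.0]
wrist_force: [1.2, -1.0, 0.3]
gripper_width: 0.999
finger_force: 0.0
```

play_rows(
  twist=[
    [0, 0, 4.2],
    [0, 0, 4.2],
    [0, 0, 4.2],
    [0, 0, 4.2],
    [0, 0, 4.2],
    [0, 0, 4.2],
    [0, 0, 4.2],
    [0, 0, 4.2],
  ],
  linear=[
    [0.018, 0.033, -0.002],
    [0.018, 0.033, -0.002],
    [0.018, 0.033, -0.002],
    [0.018, 0.033, -0.002],
    [0.018, 0.033, -0.002],
    [0.018, 0.033, -0.002],
    [0.018, 0.033, -0.002],
    [0, 0, 0],
  ],
  fingers=[-1, -1, -1, -1, -1, -1, -1, -1],
)

```text
time: 1.68
eef_pos: [492.2, -31.2, 201.3]
tool_rot: [-0.0, 0.707, 0.708, 0.002]
wrist_force: [1.0, 0.1, 0.1]
gripper_width: 1.002
finger_force: 0.0
```

Run:
```python
from h import *
st=get_state();print(st['time'],st['eef_pos'],rot(st['tool_rot'])[:,1],st['q'])
s=snap('wrist','w1.png')
print(proj(s,[522,32,102]),proj(s,[522,32,0]),s['xyz'])
```

```text
1.6833 [492.20550048 -31.15310618 201.32919098] [0.99999456 0.00138641 0.00299256] [-0.15154305  0.2186296   1.71737614  0.00377923  1.20310498 -0.15428823]
[366.69665421 144.43529269] [352.68586222 136.08801777] [492.10708453  48.90790768 345.33521508]
```

View pics/w1.png

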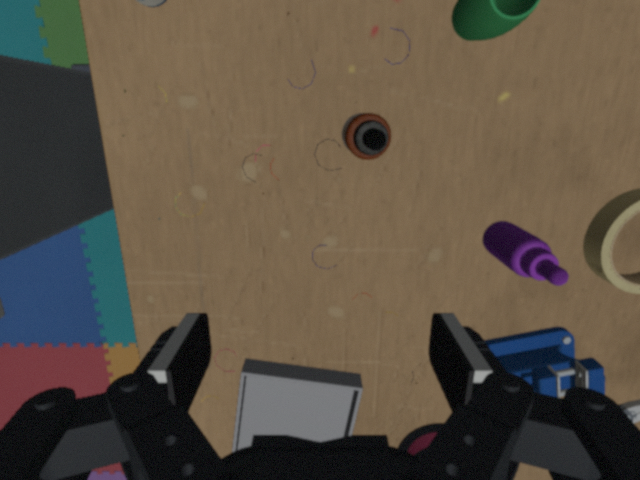

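The wrist view shows the cap top at (374,139), against the predicted (367,144). I'll refine the bottle position from this.

Run:
```python
from h import *
s=snap('wrist')
print(onz(s,374,139,102), onz(s,368,136,60))
```

```text
[524.27555011  32.78288392 102.        ] [525.6787353   32.42599355  60.        ]
```

play_rows(
  twist=[
    [0, 0, 0],
    [0, 0, 0],
    [0, 0, 0],
    [0, 0, 0],
    [0, 0, 0],
    [0, 0, 0],
    [0, 0, 0],
    [0, 0, 0],
  ],
  linear=[
    [0.011, 0.021, -0.01],
    [0.011, 0.021, -0.01],
    [0.011, 0.022, -0.01],
    [0, 0, -0.015],
    [0, 0, -0.015],
    [0, 0, -0.01],
    [0, 0, 0],
    [0, 0, 0],
  ],
  fingers=[-1, -1, -1, -1, -1, -1, -1, -1],
)

```text
time: 2.45
eef_pos: [521.3, 26.4, 131.0]
tool_rot: [-0.0, 0.71, 0.704, -0.001]
wrist_force: [0.4, -1.2, -0.2]
gripper_width: 1.003
finger_force: 0.0
```

play_rows(
  twist=[
    [0, 0, 0],
    [0, 0, 0],
    [0, 0, 0],
    [0, 0, 0],
    [0, 0, 0],
    [0, 0, 0],
    [0, 0, 0],
    [0, 0, 0],
  ],
  linear=[
    [0.0035, 0.006, 0],
    [0, 0, -0.02],
    [0, 0, -0.02],
    [0, 0, -0.02],
    [0, 0, -0.02],
    [0, 0, -0.01],
    [0, 0, -0.01],
    [0, 0, 0],
  ],
  fingers=[-1, -1, -1, -1, -1, -1, -1, -1],
)

```text
time: 3.12
eef_pos: [525.1, 33.3, 30.3]
tool_rot: [-0.001, 0.71, 0.704, -0.001]
wrist_force: [-0.3, 0.0, 0.2]
gripper_width: 0.995
finger_force: 0.0
```

play_rows(
  twist=[
    [0, 0, 0],
    [0, 0, 0],
    [0, 0, 0],
    [0, 0, 0],
    [0, 0, 0],
    [0, 0, 0],
    [0, 0, 0],
    [0, 0, 0],
  ],
  linear=[
    [0, 0, 0],
    [0, 0, 0],
    [0, 0, 0],
    [0, 0, 0],
    [0, 0, 0],
    [0, 0, 0],
    [0, 0, 0],
    [0, 0, 0],
  ],
  fingers=[0, 0.3, 0.5, 1, 1, 1, 1, 1],
)

```text
time: 3.78
eef_pos: [526.2, 33.4, 32.3]
tool_rot: [0.001, 0.71, 0.705, 0.001]
wrist_force: [-0.5, 0.8, 6.2]
gripper_width: 0.356
finger_force: 58.8
```

play_rows(
  twist=[
    [0, 0, 0],
    [0, 0, 0],
    [0, 0, 0],
    [0, 0, 0],
    [0, 0, 0],
    [0, 0, 0],
    [0, 0, 0],
    [0, 0, 0],
  ],
  linear=[
    [0, 0, 0.01],
    [0, 0, 0.015],
    [0.012, 0, 0],
    [0.02, 0, 0],
    [0.02, 0, 0],
    [0.02, 0, 0],
    [0.02, 0, 0],
    [0.015, 0, 0],
  ],
  fingers=[1, 1, 1, 1, 1, 1, 1, 1],
)

```text
time: 4.45
eef_pos: [634.4, 33.3, 57.0]
tool_rot: [0.001, 0.71, 0.705, 0.001]
wrist_force: [0.1, -0.3, -0.5]
gripper_width: 0.357
finger_force: 59.6
```

play_rows(
  twist=[
    [0, 0, 0],
    [0, 0, 0],
    [0, 0, 0],
    [0, 0, 0],
    [0, 0, 0],
    [0, 0, 0],
    [0, 0, 0],
    [0, 0, 0],
  ],
  linear=[
    [0, 0, 0],
    [0, 0, 0],
    [0, 0, -0.008],
    [0, 0, -0.006],
    [0, 0, -0.004],
    [0, 0, -0.003],
    [0, 0, -0.002],
    [0, 0, 0],
  ],
  fingers=[1, 1, 1, 1, 1, 1, 1, 1],
)

```text
time: 5.12
eef_pos: [631.8, 33.4, 32.8]
tool_rot: [-0.0, 0.71, 0.705, -0.0]
wrist_force: [-0.0, 0.6, -0.7]
gripper_width: 0.359
finger_force: 59.6
```

play_rows(
  twist=[
    [0, 0, 0],
    [0, 0, 0],
    [0, 0, 0],
  ],
  linear=[
    [0, 0, -0.001],
    [0, 0, -0.001],
    [0, 0, 0],
  ],
  fingers=[1, 1, 1],
)

```text
time: 5.37
eef_pos: [632.6, 33.4, 32.4]
tool_rot: [0.0, 0.71, 0.705, 0.0]
wrist_force: [-2.0, -1.1, 4.6]
gripper_width: 0.353
finger_force: 60.0
```

play_rows(
  twist=[
    [0, 0, 0],
    [0, 0, 0],
    [0, 0, 0],
    [0, 0, 0],
    [0, 0, 0],
    [0, 0, 0],
    [0, 0, 0],
    [0, 0, 0],
  ],
  linear=[
    [0, 0, 0],
    [0, 0, 0],
    [0, 0, 0],
    [0, 0, 0],
    [0, 0, 0.01],
    [0, 0, 0.03],
    [0, 0, 0.04],
    [0, 0, 0.04],
  ],
  fingers=[0, -0.5, -1, -1, -1, -1, -1, -1],
)

```text
time: 6.03
eef_pos: [631.4, 33.3, 152.0]
tool_rot: [-0.001, 0.71, 0.705, -0.001]
wrist_force: [1.2, 0.1, -0.4]
gripper_width: 1.0
finger_force: 0.0
```

play_rows(
  twist=[
    [0, 0, -6.2],
    [0, 0, -6.2],
    [0, 0, -6.2],
    [0, 0, -6.2],
    [0, 0, -6.2],
    [0, 0, -6.2],
    [0, 0, -6.2],
    [0, 0, -6.2],
  ],
  linear=[
    [-0.0115, -0.025, 0.03],
    [-0.0115, -0.025, 0],
    [-0.0115, -0.025, 0],
    [-0.0115, -0.025, 0],
    [-0.0115, -0.025, 0],
    [-0.0115, -0.025, 0],
    [-0.0115, -0.025, 0],
    [-0.0115, -0.025, 0],
  ],
  fingers=[-1, -1, -1, -1, -1, -1, -1, -1],
)

```text
time: 6.7
eef_pos: [539.9, -167.7, 182.1]
tool_rot: [0.0, 0.941, 0.34, 0.0]
wrist_force: [0.2, -0.5, 0.2]
gripper_width: 1.003
finger_force: 0.0
```

play_rows(
  twist=[
    [0, 0, -6.2],
    [0, 0, -6.2],
    [0, 0, -6.2],
    [0, 0, -6.2],
    [0, 0, -6.2],
    [0, 0, -6.2],
    [0, 0, -6.2],
    [0, 0, -6.2],
  ],
  linear=[
    [-0.0115, -0.025, 0],
    [-0.0115, -0.025, 0],
    [-0.0115, -0.025, 0],
    [-0.0115, -0.025, 0],
    [-0.0115, -0.025, 0],
    [-0.0115, -0.025, 0],
    [-0.0115, -0.025, 0],
    [-0.0115, -0.025, 0],
  ],
  fingers=[-1, -1, -1, -1, -1, -1, -1, -1],
)

```text
time: 7.37
eef_pos: [447.8, -367.9, 182.1]
tool_rot: [0.0, 0.996, -0.086, 0.0]
wrist_force: [0.4, -0.8, -0.0]
gripper_width: 1.001
finger_force: 0.0
```

Run:
```python
from h import *
import time
st=get_state();y=rot(st['tool_rot'])[:,1];print(st['time'],st['eef_pos'],np.degrees(np.arctan2(y[1],y[0])))
s=snap('wrist','w2.png');g=cv2.cvtColor(s['color'],cv2.COLOR_RGB2HSV)
mo=cv2.inRange(g,np.array((4,140,60)),np.array((20,255,255)))
for k in cv2.findContours(mo,cv2.RETR_EXTERNAL,cv2.CHAIN_APPROX_NONE)[0]:
    if cv2.contourArea(k)>300:
        r=cv2.minAreaRect(k);print(r,onz(s,*r[0],66).round(1),[onz(s,*p,66).round().tolist() for p in cv2.boxPoints(r)])
t=snap('top','t2.png')
```

```text
7.3667 [ 447.80595632 -367.8694688   182.1263783 ] -99.92140725673123
((483.1685791015625, 283.3268127441406), (57.77591323852539, 80.52870178222656), 61.587337493896484) [ 388.7 -481.    66. ] [[400.0, -445.0, 66.0], [421.0, -498.0, 66.0], [377.0, -517.0, 66.0], [353.0, -463.0, 66.0]]
((320.9020080566406, 224.5436553955078), (117.01656341552734, 13.590201377868652), 89.19306945800781) [ 454.4 -369.8   66. ] [[496.0, -372.0, 66.0], [494.0, -381.0, 66.0], [409.0, -368.0, 66.0], [410.0, -358.0, 66.0]]
```

View pics/w2.png

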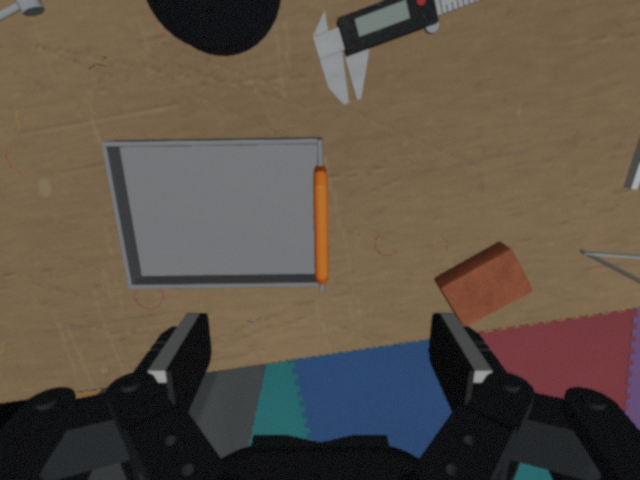

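The tray bar in the wrist view spans (320,168) to (322,283), so its middle is at (454,-370), matching the top view. I'll grip it now.

play_rows(
  twist=[
    [0, 0, 0.7],
    [0, 0, 0],
    [0, 0, 0],
    [0, 0, 0],
    [0, 0, 0],
    [0, 0, 0],
    [0, 0, 0],
    [0, 0, 0],
  ],
  linear=[
    [0.006, -0.002, 0],
    [0, 0, -0.03],
    [0, 0, -0.03],
    [0, 0, -0.03],
    [0, 0, -0.02],
    [0, 0, -0.014],
    [0, 0, -0.01],
    [0, 0, 0],
  ],
  fingers=[-1, -1, -1, -1, -1, -1, -1, -1],
)

```text
time: 8.13
eef_pos: [454.2, -366.7, 45.4]
tool_rot: [-0.001, 0.997, -0.077, -0.001]
wrist_force: [-0.3, 0.3, 0.6]
gripper_width: 0.996
finger_force: 0.0
```

play_rows(
  twist=[
    [0, 0, 0],
    [0, 0, 0],
    [0, 0, 0],
    [0, 0, 0],
    [0, 0, 0],
    [0, 0, 0],
    [0, 0, 0],
    [0, 0, 0],
  ],
  linear=[
    [0, 0, 0],
    [0, 0, 0],
    [0, 0, 0],
    [0, 0, 0],
    [0, 0, 0],
    [0, 0, 0],
    [0, 0, 0],
    [0, 0, 0],
  ],
  fingers=[0, 0.5, 0.8, 1, 1, 1, 1, 1],
)

```text
time: 8.8
eef_pos: [454.8, -369.1, 48.1]
tool_rot: [0.0, 0.997, -0.078, 0.0]
wrist_force: [-1.1, -0.3, 5.2]
gripper_width: 0.091
finger_force: 58.6
```

play_rows(
  twist=[
    [0, 0, 1.2],
    [0, 0, 1.2],
    [0, 0, 1.2],
    [0, 0, 1.2],
    [0, 0, 1.2],
    [0, 0, 1.2],
    [0, 0, 1.2],
    [0, 0, 1.2],
  ],
  linear=[
    [0.004, 0.012, 0],
    [0.004, 0.02, 0],
    [0.004, 0.022, 0],
    [0.004, 0.022, 0],
    [0.004, 0.022, 0],
    [0.004, 0.022, 0],
    [0.004, 0.022, 0],
    [0.004, 0.022, 0],
  ],
  fingers=[1, 1, 1, 1, 1, 1, 1, 1],
)

```text
time: 9.47
eef_pos: [487.7, -204.7, 48.0]
tool_rot: [0.001, 1.0, 0.007, 0.001]
wrist_force: [-0.4, -2.8, 4.4]
gripper_width: 0.093
finger_force: 59.0
```

play_rows(
  twist=[
    [0, 0, 1.2],
    [0, 0, 1.2],
    [0, 0, 1.2],
    [0, 0, 1.2],
    [0, 0, 1.2],
    [0, 0, 1.2],
    [0, 0, 1.2],
    [0, 0, 1],
  ],
  linear=[
    [0.004, 0.022, 0],
    [0.004, 0.022, 0],
    [0.004, 0.022, 0],
    [0.004, 0.022, 0],
    [0.004, 0.022, 0],
    [0.004, 0.022, 0],
    [0.004, 0.02, 0],
    [0.004, 0.016, 0],
  ],
  fingers=[1, 1, 1, 1, 1, 1, 1, 1],
)

```text
time: 10.13
eef_pos: [519.1, -35.9, 48.1]
tool_rot: [0.001, 0.996, 0.09, 0.001]
wrist_force: [-0.4, -5.3, 5.6]
gripper_width: 0.094
finger_force: 59.3
```

Run:
```python
from h import *
st=get_state();y=rot(st['tool_rot'])[:,1];print(st['time'],st['eef_pos'],np.degrees(np.arctan2(y[1],y[0])),st['wrist_force'])
t=snap('top');sc=snap('scene')
a=cv2.resize(t['color'][190:330,150:330,::-1],(400,311),interpolation=cv2.INTER_CUBIC)
b=cv2.resize(sc['color'][110:280,250:420,::-1],(311,311),interpolation=cv2.INTER_CUBIC)
cv2.imwrite('pics/c3.png',np.hstack([a,b]))
```

```text
10.1333 [519.12994038 -35.89959685  48.07299245] -79.72543287750132 [-0.41745245 -5.28083029  5.6386616 ]
```

View pics/c3.png

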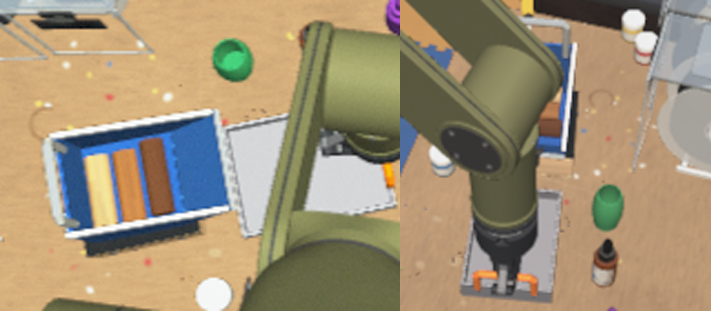

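The tray is in line with the tub and about 40 mm short, with the bottle upright and clear by the vase. Next is the final approach.

play_rows(
  twist=[
    [0, 0, -0.3],
    [0, 0, 0],
    [0, 0, 0],
    [0, 0, 0],
    [0, 0, 0],
    [0, 0, 0],
  ],
  linear=[
    [0.001, 0.008, 0],
    [0, 0.008, 0],
    [-0.001, 0.008, 0],
    [-0.001, 0.008, 0],
    [-0.001, 0.004, 0],
    [0, 0, 0],
  ],
  fingers=[1, 1, 1, 1, 1, 1],
)

```text
time: 10.73
eef_pos: [517.5, 0.1, 48.0]
tool_rot: [0.0, 0.996, 0.086, 0.001]
wrist_force: [1.1, 0.5, 5.2]
gripper_width: 0.092
finger_force: 59.4
```

play_rows(
  twist=[
    [0, 0, 0],
    [0, 0, 0],
    [0, 0, 0],
    [0, 0, 0],
  ],
  linear=[
    [0, 0.002, 0],
    [-0.001, 0.002, 0],
    [0, 0, 0],
    [0, 0, 0],
  ],
  fingers=[1, 1, 1, 1],
)

```text
time: 11.07
eef_pos: [516.7, 3.4, 48.0]
tool_rot: [0.0, 0.996, 0.086, 0.001]
wrist_force: [2.0, -1.6, 6.0]
gripper_width: 0.096
finger_force: 59.5
```

play_rows(
  twist=[
    [0, 0, 0],
    [0, 0, 0],
    [0, 0, 0],
  ],
  linear=[
    [0, 0.002, 0],
    [0, 0, 0],
    [0, 0, 0],
  ],
  fingers=[1, 1, 1],
)

```text
time: 11.32
eef_pos: [517.4, 4.4, 48.0]
tool_rot: [0.001, 0.996, 0.086, 0.002]
wrist_force: [2.4, -5.3, 3.6]
gripper_width: 0.088
finger_force: 59.4
```

play_rows(
  twist=[
    [0, 0, 0],
    [0, 0, 0],
    [0, 0, 0],
  ],
  linear=[
    [0, 0.002, 0],
    [0, 0, 0],
    [0, 0, 0],
  ],
  fingers=[1, 1, 1],
)

```text
time: 11.57
eef_pos: [518.8, 5.3, 48.2]
tool_rot: [0.002, 0.996, 0.087, 0.003]
wrist_force: [4.0, -9.8, 3.0]
gripper_width: 0.092
finger_force: 59.4
```

Run:
```python
from h import *
st=get_state();y=rot(st['tool_rot'])[:,1];print(st['time'],st['eef_pos'],np.degrees(np.arctan2(y[1],y[0])),st['wrist_force'],st['ft_torque'])
```

```text
11.5667 [518.84680202   5.28209273  48.17930127] -80.06869876411022 [ 3.9791868  -9.75473037  2.96414056] [-1.49195706 -0.5985795   0.2418994 ]
```

play_rows(
  twist=[
    [0, 0, 0],
    [0, 0, 0],
    [0, 0, 0],
    [0, 0, 0],
    [0, 0, 0],
    [0, 0, 0],
    [0, 0, 0],
    [0, 0, 0],
  ],
  linear=[
    [0.0, -0.001, 0],
    [0, 0, 0],
    [0, 0, 0],
    [0, 0, 0],
    [0, 0, 0.02],
    [0, 0, 0.03],
    [0, 0, 0.04],
    [0, 0, 0.04],
  ],
  fingers=[0.5, 0, -0.5, -1, -1, -1, -1, -1],
)

```text
time: 12.23
eef_pos: [513.7, 6.9, 177.5]
tool_rot: [-0.001, 0.996, 0.085, -0.002]
wrist_force: [1.3, 0.2, -0.8]
gripper_width: 1.002
finger_force: 0.0
```

play_rows(
  twist=[
    [0, 0, 0],
    [0, 0, 0],
    [0, 0, 0],
    [0, 0, 0],
    [0, 0, 0],
  ],
  linear=[
    [0, 0, 0.03],
    [-0.0, -0.0, 0.03],
    [0, -0.0, 0.01],
    [0, 0, 0],
    [0, 0, 0],
  ],
  fingers=[-1, -1, -1, -1, -1],
)

```text
time: 12.65
eef_pos: [515.0, 6.6, 246.7]
tool_rot: [-0.0, 0.996, 0.085, -0.0]
wrist_force: [-0.1, -0.1, -0.6]
gripper_width: 0.999
finger_force: 0.0
```

Run:
```python
from h import *
st=get_state();print(st['time'],st['eef_pos'])
w=snap('wrist');cv2.imwrite('pics/w3.png',w['color'][:,:,::-1])
O=np.array([485.7,180]);u=np.array([.17,-.985]);n=np.array([.985,.17])
for a,l,z in((10,-62,50),(10,62,50),(10,-62,24),(10,62,24),(178,-32,66),(178,32,66),(58,52,122),(58,-52,122),(180,-62,36),(180,62,36)): print(a,l,z,proj(w,[*(O+a*u+l*n),z]).round())
np.save('pics/w3.npy',w,allow_pickle=True)
```

```text
12.65 [514.95314885   6.6180161  246.73556786]
10 -62 50 [148. 269.]
10 62 50 [127. 136.]
10 -62 24 [159. 260.]
10 62 24 [141. 135.]
178 -32 66 [322. 245.]
178 32 66 [322. 174.]
58 52 122 [149. 157.]
58 -52 122 [168. 293.]
180 -62 36 [324. 264.]
180 62 36 [324. 136.]
```

View pics/w3.png

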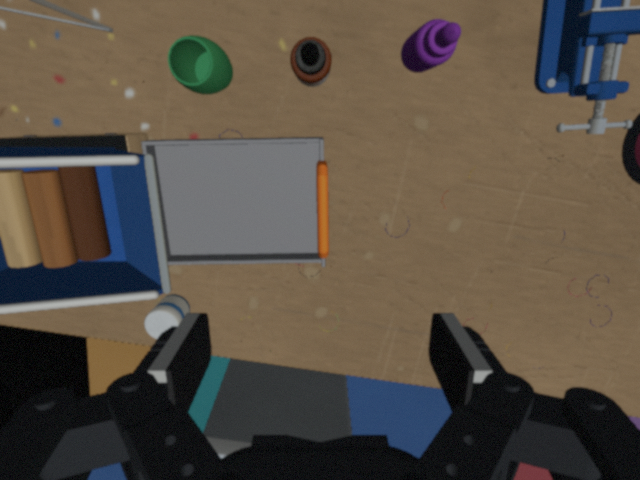

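The tray is where it was predicted: handle-end corners at (323,138) and (324,263), against (324,136) and (324,264). The bottle at (311,58) and vase at (200,63) are upright. Next I check the tray's yaw against the stand edge (black strip, rows about 135–150) numerically.

Run:
```python
from h import *
w=np.load('pics/w3.npy',allow_pickle=True).item()
hsv=cv2.cvtColor(w['color'],cv2.COLOR_RGB2HSV).astype(int);S=hsv[:,:,1];V=hsv[:,:,2]
O=np.array([485.7,180]);u=np.array([.17,-.985]);n=np.array([.985,.17])
def fit(cols,test,rows,z,name):
    P=[]
    for c in cols:
        r=[i for i in rows if test(i,c)]
        if r: P.append(onz(w,c,r[0],z)[:2])
    P=np.array(P); v=cv2.fitLine(P.astype(np.float32),cv2.DIST_HUBER,0,.01,.01).ravel()
    a=np.degrees(np.arctan2(v[1],v[0]));a=a if a<0 else a-180
    q=v[2:]-O; res=np.abs((P-v[2:])@[-v[1],v[0]]).mean()
    print(name,'ang',a.round(2),'lat at mean',(q@n).round(1),'along',(q@u).round(1),'res',res.round(2),len(P))
print(V[125:160:2,60],V[125:160:2,250],S[125:160:2,250]); print(S[255:275,250],V[190,130:175:2],V[142:152,120:160:3])
fit(range(5,115),lambda i,c:V[i,c]<45,range(120,160),50,'stand far edge')
fit(range(160,315),lambda i,c:S[i,c]<60,range(125,160),24,'tray far wall')
fit(range(175,315),lambda i,c:S[i,c]<60,range(285,240,-1),24,'tray near wall')
# bar edges, scan rows
hh=(hsv[:,:,0]<18)&(S>180);P=[]
for r in range(170,252):
    c=np.where(hh[r,305:340])[0]
    if len(c): P.append(onz(w,305+c.mean(),r,66)[:2])
P=np.array(P);v=cv2.fitLine(P.astype(np.float32),cv2.DIST_HUBER,0,.01,.01).ravel();print('bar ang-90',np.degrees(np.arctan2(v[1],v[0]))-90,P.mean(0),(P.mean(0)-O)@u,(P.mean(0)-O)@n)
```

```text
[102 115 120 121 117  91  43  24  23  25  24  44  50  48  52  64 129 168] [120 116 118 117 118 118 103  89 118 116 120 121 121 122 120 121 120 121] [94 95 93 94 91 91 84  3  9  7  9  8 11  8  9 11  9  6]
[14 15 25 14  7  8  5  2 24 66 92 90 91 92 94 94 93 88 91 94] [ 96  95  96  95  95  94  94  94  96 106 126 133 133 116  73  81 114 118
 119 120 120 121 119] [[ 20  16  97 120 114 113 108 105 112 113 113 113 114 116]
 [ 27  28  95 121 115 112 108 103 119 115 118 117 119 118]
 [ 22  22  90 122 115 113 108 103 118 109 107 107 113 113]
 [ 31  24  81 122 113 112 111 104 115  88  87  87 110 110]
 [ 27  25  68 124 113 113 110 105 117  72  68  70 115 115]
 [ 28  27  60 126 117 114 109 107 117  68  62  68 119 121]
 [ 26  25  52 128 114 113 110 105 118  68  62  67 117 119]
 [ 31  31  45 130 115 117 111 106 116  67  62  63 116 120]
 [ 43  36  39 127 114 114 111 104 115  70  60  63 114 120]
 [ 45  47  44 106 102 109 110 103 115  73  62  62 111 119]]
stand far edge ang -78.63 lat at mean 61.1 along -52.2 res 0.21 110
tray far wall ang -79.05 lat at mean 58.5 along 88.0 res 0.36 155
tray near wall ang -79.25 lat at mean -66.0 along 98.0 res 0.3 140
bar ang-90 -79.23006 [515.94336588   4.28260993] 178.22300142099792 -0.08224091910327802
```

The tray is parallel to the stand within 0.5°, but sits about 5 mm to the robot's side of flush. I'll regrip, shift it +5 mm sideways and reseat it.

play_rows(
  twist=[
    [0, 0, 0],
    [0, 0, 0],
    [0, 0, 0],
    [0, 0, 0],
    [0, 0, 0],
    [0, 0, 0],
    [0, 0, 0],
    [0, 0, 0],
  ],
  linear=[
    [0.001, -0.002, -0.03],
    [0, 0, -0.035],
    [0, 0, -0.035],
    [0, 0, -0.035],
    [0, 0, -0.03],
    [0, 0, -0.02],
    [0, 0, -0.013],
    [0, 0, 0],
  ],
  fingers=[-1, -1, -1, -1, -1, -1, -1, -1],
)

```text
time: 13.37
eef_pos: [511.4, 4.7, 44.1]
tool_rot: [-0.001, 0.996, 0.085, -0.006]
wrist_force: [-0.1, -0.5, 0.2]
gripper_width: 0.998
finger_force: 0.0
```

play_rows(
  twist=[
    [0, 0, 0],
    [0, 0, 0],
    [0, 0, 0],
    [0, 0, 0],
    [0, 0, 0],
    [0, 0, 0],
    [0, 0, 0],
    [0, 0, 0],
  ],
  linear=[
    [0, 0, 0],
    [0, 0, 0],
    [0, 0, 0],
    [0, 0, 0],
    [0, 0, 0],
    [0, 0, 0],
    [0, 0, 0],
    [0, 0, 0],
  ],
  fingers=[0, 0.5, 0.8, 1, 1, 1, 1, 1],
)

```text
time: 14.03
eef_pos: [517.0, 4.4, 50.2]
tool_rot: [0.0, 0.996, 0.085, 0.001]
wrist_force: [-1.4, 0.3, 6.7]
gripper_width: 0.091
finger_force: 58.5
```

play_rows(
  twist=[
    [0, 0, 0],
    [0, 0, 0.4],
    [0, 0, 0],
    [0, 0, 0],
    [0, 0, 0],
    [0, 0, 0],
    [0, 0, 0],
    [0, 0, 0],
  ],
  linear=[
    [0, -0.003, 0],
    [0.003, 0, 0],
    [0.003, 0.001, 0],
    [0, 0, 0],
    [0, 0.002, 0],
    [0, 0.001, 0],
    [0, 0.001, 0],
    [0, 0, 0],
  ],
  fingers=[1, 1, 1, 1, 1, 1, 1, 1],
)

```text
time: 14.7
eef_pos: [522.4, 5.5, 50.2]
tool_rot: [0.001, 0.996, 0.089, 0.0]
wrist_force: [-1.3, -2.8, 6.6]
gripper_width: 0.094
finger_force: 59.1
```

play_rows(
  twist=[
    [0, 0, 0],
    [0, 0, 0],
    [0, 0, 0],
    [0, 0, 0],
  ],
  linear=[
    [0, 0.001, 0],
    [0, 0.001, 0],
    [0, 0, 0],
    [0, 0, 0],
  ],
  fingers=[1, 1, 1, 1],
)

```text
time: 15.03
eef_pos: [522.9, 6.6, 50.2]
tool_rot: [0.002, 0.996, 0.09, 0.001]
wrist_force: [-1.8, -5.8, 5.9]
gripper_width: 0.088
finger_force: 59.1
```

play_rows(
  twist=[
    [0, 0, 0],
    [0, 0, 0],
    [0, 0, 0],
  ],
  linear=[
    [0, 0.001, 0],
    [0, 0, 0],
    [0, 0, 0],
  ],
  fingers=[1, 1, 1],
)

```text
time: 15.28
eef_pos: [523.0, 6.6, 50.2]
tool_rot: [0.002, 0.996, 0.09, 0.0]
wrist_force: [-1.1, -9.0, 5.7]
gripper_width: 0.095
finger_force: 59.1
```

play_rows(
  twist=[
    [0, 0, 0],
    [0, 0, 0],
    [0, 0, 0],
    [0, 0, 0],
    [0, 0, 0],
    [0, 0, 0],
    [0, 0, 0],
    [0, 0, 0],
  ],
  linear=[
    [0.0, 0, 0],
    [0, 0, 0],
    [0, 0, 0],
    [0, 0, 0],
    [0, 0, 0.02],
    [0, 0, 0.03],
    [0, 0, 0.04],
    [0, 0, 0.04],
  ],
  fingers=[0.5, 0, -0.5, -1, -1, -1, -1, -1],
)

```text
time: 15.95
eef_pos: [521.2, 9.7, 179.6]
tool_rot: [-0.0, 0.996, 0.089, -0.002]
wrist_force: [1.2, 0.7, 0.2]
gripper_width: 0.998
finger_force: 0.0
```

play_rows(
  twist=[
    [0, 0, 0],
    [0, 0, 0],
    [0, 0, 0],
    [0, 0, 0],
    [0, 0, 0],
    [0, 0, 0],
  ],
  linear=[
    [0, 0.03, 0.03],
    [-0.005, 0.03, 0.03],
    [-0.005, 0.03, 0.01],
    [-0.005, 0.03, 0],
    [0, 0, 0],
    [0, 0, 0],
  ],
  fingers=[-1, -1, -1, -1, -1, -1],
)

```text
time: 16.45
eef_pos: [507.0, 129.6, 248.1]
tool_rot: [-0.0, 0.996, 0.091, 0.0]
wrist_force: [-0.6, -0.0, -0.7]
gripper_width: 1.002
finger_force: 0.0
```

Run:
```python
from h import *
st=get_state();print(st['time'],st['eef_pos'])
w=snap('wrist','w4.png')
np.save('pics/w4.npy',w,allow_pickle=True)
O=np.array([485.7,180]);u=np.array([.17,-.985]);n=np.array([.985,.17])
for a,l,z in((10,-62,50),(10,62,50),(-114,62,50),(10,-62,24),(10,62,24),(178,-32,66),(178,32,66),(58,52,122),(58,-52,122),(-98,-32,205),(-98,32,205)): print(a,l,z,proj(w,[*(O+a*u+l*n),z]).round())
```

```text
16.45 [507.01420752 129.59997289 248.13436439]
10 -62 50 [275. 281.]
10 62 50 [271. 151.]
-114 62 50 [129. 150.]
10 -62 24 [277. 271.]
10 62 24 [274. 149.]
178 -32 66 [455. 260.]
178 32 66 [464. 191.]
58 52 122 [327. 176.]
58 -52 122 [325. 308.]
-98 -32 205 [ 52. 344.]
-98 32 205 [ 26. 237.]
```

View pics/w4.png

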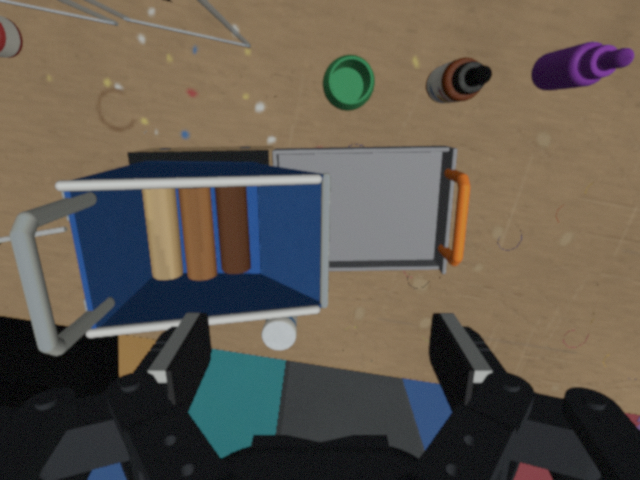

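The view shows the tray's front far corner (274,150) flush with the stand's corner (268,150), and the tray seated and parallel. The tub bar runs from about (22,222) to (50,350). I'll measure it for the grasp.

Run:
```python
from h import *
w=np.load('pics/w4.npy',allow_pickle=True).item()
hsv=cv2.cvtColor(w['color'],cv2.COLOR_RGB2HSV).astype(int);m=(hsv[:,:,1]<45)&(hsv[:,:,2]>70)
P=[]
for r in range(248,318,2):
    c=np.where(m[r,5:75])[0]
    if len(c): P.append(onz(w,5+c.mean(),r,205)[:2]); 
    if r%20==8: print(r,c.min()+5,c.max()+5)
P=np.array(P);v=cv2.fitLine(P.astype(np.float32),cv2.DIST_HUBER,0,.01,.01).ravel()
print('bar pour ang',np.degrees(np.arctan2(v[1],v[0]))-90)
for px in((22,222),(50,350),(36,285)):print(onz(w,*px,205).round(1))
for nme,a,b,z in(('lip',(325,175),(324,308),122),('far rim',(62,186),(132,183),165)):print(nme,onz(w,*a,z).round(1),onz(w,*b,z).round(1))
print('bottle',onz(w,482,76,102).round(),get_state()['q'])
```

```text
248 12 74
268 18 40
288 23 45
308 28 50
bar pour ang -80.045944
[508.3 283.5 205. ]
[433.4 272.4 205. ]
[473.6 278.2 205. ]
lip [547.3 133.1 122. ] [444.  114.6 122. ]
far rim [518.8 288.4 165. ] [528.1 247.3 165. ]
bottle [632.  37. 102.] [ 1.67801731e-01  2.21996374e-01  1.58569147e+00 -5.11062377e-04
  1.33462278e+00  1.55869505e+00]
```

play_rows(
  twist=[
    [0, 0, 0],
    [0, 0, 0],
    [0, 0, 0],
    [0, 0, 0],
    [0, 0, 0],
    [0, 0, 0],
    [0, 0, 0],
    [0, 0, 0],
  ],
  linear=[
    [-0.009, 0.036, 0],
    [-0.009, 0.036, 0],
    [-0.009, 0.036, 0],
    [-0.009, 0.035, 0],
    [-0.001, 0.004, 0],
    [0, 0, 0],
    [0, 0, 0],
    [0, 0, 0],
  ],
  fingers=[-1, -1, -1, -1, -1, -1, -1, -1],
)

```text
time: 17.17
eef_pos: [471.0, 273.3, 247.5]
tool_rot: [0.001, 0.996, 0.088, -0.0]
wrist_force: [-0.8, -0.6, -0.2]
gripper_width: 1.002
finger_force: 0.0
```

Run:
```python
import numpy as np
r=np.hypot(98,155);p0=np.arctan2(155,-98);u=np.array([.174,-.985])
def pos(t): p=p0-np.radians(t);return np.array([*(u*r*np.cos(p)),r*np.sin(p)])
for a,b,n in((0,16,8),(16,32,8),(32,44,8),(44,52,8),(52,60,8),(60,65,8)):
    t=np.linspace(a,b,n+1);d=np.diff([pos(x) for x in t],axis=0)/1000
    print(a,b,np.round(d,4).tolist())
```

```text
0 16 [[0.001, -0.0054, 0.0033], [0.001, -0.0055, 0.0031], [0.001, -0.0056, 0.0029], [0.001, -0.0057, 0.0027], [0.001, -0.0058, 0.0025], [0.001, -0.0059, 0.0023], [0.0011, -0.006, 0.0021], [0.0011, -0.006, 0.0019]]
16 32 [[0.0011, -0.0061, 0.0017], [0.0011, -0.0061, 0.0015], [0.0011, -0.0062, 0.0013], [0.0011, -0.0062, 0.001], [0.0011, -0.0063, 0.0008], [0.0011, -0.0063, 0.0006], [0.0011, -0.0063, 0.0004], [0.0011, -0.0063, 0.0001]]
32 44 [[0.0008, -0.0047, -0.0], [0.0008, -0.0047, -0.0002], [0.0008, -0.0047, -0.0003], [0.0008, -0.0047, -0.0004], [0.0008, -0.0047, -0.0005], [0.0008, -0.0047, -0.0007], [0.0008, -0.0047, -0.0008], [0.0008, -0.0046, -0.0009]]
44 52 [[0.0005, -0.0031, -0.0007], [0.0005, -0.0031, -0.0007], [0.0005, -0.0031, -0.0008], [0.0005, -0.003, -0.0008], [0.0005, -0.003, -0.0009], [0.0005, -0.003, -0.0009], [0.0005, -0.003, -0.001], [0.0005, -0.003, -0.0011]]
52 60 [[0.0005, -0.003, -0.0011], [0.0005, -0.0029, -0.0012], [0.0005, -0.0029, -0.0012], [0.0005, -0.0029, -0.0013], [0.0005, -0.0029, -0.0013], [0.0005, -0.0029, -0.0014], [0.0005, -0.0028, -0.0014], [0.0005, -0.0028, -0.0015]]
60 65 [[0.0003, -0.0017, -0.0009], [0.0003, -0.0017, -0.001], [0.0003, -0.0017, -0.001], [0.0003, -0.0017, -0.001], [0.0003, -0.0017, -0.001], [0.0003, -0.0017, -0.001], [0.0003, -0.0017, -0.0011], [0.0003, -0.0017, -0.0011]]
```

Descend +4 mm in y and −62 mm in z, then close partly to find a light grip.

play_rows(
  twist=[
    [0, 0, 0],
    [0, 0, 0],
    [0, 0, 0],
    [0, 0, 0],
    [0, 0, 0],
    [0, 0, 0],
    [0, 0, 0],
    [0, 0, 0],
  ],
  linear=[
    [-0.001, 0.004, 0],
    [0, 0, -0.02],
    [0, 0, -0.02],
    [0, 0, -0.012],
    [0, 0, -0.01],
    [0, 0, 0],
    [0, 0, 0],
    [0, 0, 0],
  ],
  fingers=[-1, -1, -1, -1, -1, -1, 0, 0.5],
)

```text
time: 17.83
eef_pos: [470.5, 279.0, 186.8]
tool_rot: [-0.0, 0.996, 0.088, 0.001]
wrist_force: [0.1, 0.4, -0.5]
gripper_width: 0.749
finger_force: 0.0
```

play_rows(
  twist=[
    [0, 0, 0],
    [0, 0, 0],
    [0, 0, 0],
    [0, 0, 0],
    [0, 0, 0],
    [0, 0, 0],
  ],
  linear=[
    [0, 0, 0],
    [0, 0, 0],
    [0, 0, 0],
    [0, 0, 0],
    [0, 0, 0],
    [0, 0, 0],
  ],
  fingers=[0.65, 0.75, 0.78, 0.78, 0.78, 0.78],
)

```text
time: 18.33
eef_pos: [470.0, 278.2, 186.5]
tool_rot: [0.001, 0.996, 0.089, 0.0]
wrist_force: [0.7, -3.0, 3.6]
gripper_width: 0.113
finger_force: 8.4
```

play_rows(
  twist=[
    [0, 0, 0],
    [0, 0, 0],
    [0, 0, 0],
    [0, 0, 0],
  ],
  linear=[
    [0, 0, 0],
    [0, 0, 0],
    [0, 0, 0],
    [0, 0, 0],
  ],
  fingers=[0.84, 0.84, 0.84, 0.84],
)

```text
time: 18.67
eef_pos: [470.0, 278.5, 186.6]
tool_rot: [0.0, 0.996, 0.089, 0.0]
wrist_force: [-0.4, -4.2, 5.8]
gripper_width: 0.096
finger_force: 54.9
```

play_rows(
  twist=[
    [0, 0, 0],
    [0, 0, 0],
    [0, 0, 0],
    [0, 0, 0],
    [0, 0, 0],
    [0, 0, 0],
    [0, 0, 0],
    [0, 0, 0],
  ],
  linear=[
    [0.001, -0.0054, 0.0033],
    [0.001, -0.0055, 0.0031],
    [0.001, -0.0056, 0.0029],
    [0.001, -0.0057, 0.0027],
    [0.001, -0.0058, 0.0025],
    [0.001, -0.0059, 0.0023],
    [0.001, -0.006, 0.0021],
    [0.001, -0.006, 0.0019],
  ],
  fingers=[0.81, 0.81, 0.81, 0.81, 0.81, 0.81, 0.81, 0.81],
)

```text
time: 19.33
eef_pos: [477.9, 233.5, 208.1]
tool_rot: [-0.001, 0.996, 0.089, 0.001]
wrist_force: [-2.1, 4.6, 2.1]
gripper_width: 0.098
finger_force: 43.8
```

play_rows(
  twist=[
    [0, 0, 0],
    [0, 0, 0],
    [0, 0, 0],
    [0, 0, 0],
    [0, 0, 0],
    [0, 0, 0],
    [0, 0, 0],
    [0, 0, 0],
  ],
  linear=[
    [0.0011, -0.0061, 0.0017],
    [0.0011, -0.0061, 0.0015],
    [0.0011, -0.0062, 0.0013],
    [0.0011, -0.0062, 0.001],
    [0.0011, -0.0063, 0.0008],
    [0.0011, -0.0063, 0.0006],
    [0.0011, -0.0063, 0.0004],
    [0.0011, -0.0063, 0.0001],
  ],
  fingers=[0.81, 0.81, 0.81, 0.81, 0.81, 0.81, 0.81, 0.81],
)

```text
time: 20.0
eef_pos: [486.8, 182.9, 215.3]
tool_rot: [-0.0, 0.996, 0.089, 0.001]
wrist_force: [-1.5, 2.3, 4.7]
gripper_width: 0.095
finger_force: 44.4
```

play_rows(
  twist=[
    [0, 0, 0],
    [0, 0, 0],
    [0, 0, 0],
    [0, 0, 0],
    [0, 0, 0],
    [0, 0, 0],
    [0, 0, 0],
    [0, 0, 0],
  ],
  linear=[
    [0.0008, -0.0047, 0],
    [0.0008, -0.0047, -0.0002],
    [0.0008, -0.0047, -0.0003],
    [0.0008, -0.0047, -0.0004],
    [0.0008, -0.0047, -0.0005],
    [0.0008, -0.0047, -0.0007],
    [0.0008, -0.0047, -0.0008],
    [0.0008, -0.0046, -0.0009],
  ],
  fingers=[0.81, 0.81, 0.81, 0.81, 0.81, 0.81, 0.81, 0.81],
)

```text
time: 20.67
eef_pos: [493.3, 145.0, 210.7]
tool_rot: [0.0, 0.996, 0.089, 0.001]
wrist_force: [-0.8, 0.9, 4.3]
gripper_width: 0.096
finger_force: 45.3
```

play_rows(
  twist=[
    [0, 0, 0],
    [0, 0, 0],
    [0, 0, 0],
    [0, 0, 0],
    [0, 0, 0],
    [0, 0, 0],
    [0, 0, 0],
    [0, 0, 0],
  ],
  linear=[
    [0.0005, -0.0031, -0.0007],
    [0.0005, -0.0031, -0.0007],
    [0.0005, -0.0031, -0.0008],
    [0.0005, -0.003, -0.0008],
    [0.0005, -0.003, -0.0009],
    [0.0005, -0.003, -0.0009],
    [0.0005, -0.003, -0.001],
    [0.0005, -0.003, -0.0011],
  ],
  fingers=[0.81, 0.81, 0.81, 0.81, 0.81, 0.81, 0.81, 0.81],
)

```text
time: 21.33
eef_pos: [497.2, 121.1, 203.5]
tool_rot: [0.0, 0.996, 0.089, 0.0]
wrist_force: [0.7, 1.1, 4.3]
gripper_width: 0.095
finger_force: 45.9
```

play_rows(
  twist=[
    [0, 0, 0],
    [0, 0, 0],
    [0, 0, 0],
    [0, 0, 0],
    [0, 0, 0],
    [0, 0, 0],
    [0, 0, 0],
    [0, 0, 0],
  ],
  linear=[
    [0.0005, -0.003, -0.0011],
    [0.0005, -0.0029, -0.0012],
    [0.0005, -0.0029, -0.0012],
    [0.0005, -0.0029, -0.0013],
    [0.0005, -0.0029, -0.0013],
    [0.0005, -0.0029, -0.0014],
    [0.0005, -0.0028, -0.0014],
    [0.0005, -0.0028, -0.0015],
  ],
  fingers=[0.81, 0.81, 0.81, 0.81, 0.81, 0.81, 0.81, 0.81],
)

```text
time: 22.0
eef_pos: [500.9, 98.0, 192.9]
tool_rot: [0.0, 0.996, 0.089, 0.0]
wrist_force: [1.9, 0.2, 3.3]
gripper_width: 0.095
finger_force: 46.4
```

play_rows(
  twist=[
    [0, 0, 0],
    [0, 0, 0],
    [0, 0, 0],
    [0, 0, 0],
    [0, 0, 0],
    [0, 0, 0],
    [0, 0, 0],
    [0, 0, 0],
  ],
  linear=[
    [0.0003, -0.0017, -0.0009],
    [0.0003, -0.0017, -0.001],
    [0.0003, -0.0017, -0.001],
    [0.0003, -0.0017, -0.001],
    [0.0003, -0.0017, -0.001],
    [0.0003, -0.0017, -0.001],
    [0.0003, -0.0017, -0.0011],
    [0.0003, -0.0017, -0.0011],
  ],
  fingers=[0.81, 0.81, 0.81, 0.81, 0.81, 0.81, 0.81, 0.81],
)

```text
time: 22.67
eef_pos: [503.3, 84.7, 184.9]
tool_rot: [-0.0, 0.996, 0.089, -0.0]
wrist_force: [0.8, -0.3, 2.6]
gripper_width: 0.101
finger_force: 46.7
```

play_rows(
  twist=[
    [0, 0, 0],
    [0, 0, 0],
    [0, 0, 0],
    [0, 0, 0],
    [0, 0, 0],
    [0, 0, 0],
    [0, 0, 0],
    [0, 0, 0],
  ],
  linear=[
    [0, 0, 0],
    [0, 0, 0],
    [0, 0, 0],
    [0, 0, 0],
    [0, 0, 0],
    [0, 0, 0],
    [0, 0, 0],
    [0, 0, 0],
  ],
  fingers=[0.81, 0.81, 0.81, 0.81, 0.81, 0.81, 0.81, 0.81],
)

```text
time: 23.33
eef_pos: [503.2, 84.9, 185.1]
tool_rot: [-0.0, 0.996, 0.089, 0.0]
wrist_force: [2.2, -0.4, 3.2]
gripper_width: 0.097
finger_force: 46.7
```

Run:
```python
from h import *
t=snap('top');sc=snap('scene')
a=cv2.resize(t['color'][190:330,150:330,::-1],(400,311),interpolation=cv2.INTER_CUBIC)
b=cv2.resize(sc['color'][110:280,250:420,::-1],(311,311),interpolation=cv2.INTER_CUBIC)
cv2.imwrite('pics/c5.png',np.hstack([a,b]))
# wood-coloured dowel pixels: dark brown / light, seen from top, in world at z=17
for n,s in(('top',t),('scene',sc)):
    h=cv2.cvtColor(s['color'],cv2.COLOR_RGB2HSV)
    for nm,lo,hi in(('light',(15,60,215),(25,140,255)),('mid',(8,120,130),(16,200,215)),('dark',(5,110,60),(15,200,125))):
        m=cv2.inRange(h,np.array(lo),np.array(hi));
        for k in cv2.findContours(m,cv2.RETR_EXTERNAL,cv2.CHAIN_APPROX_NONE)[0]:
            if cv2.contourArea(k)>25:
                c=cv2.minAreaRect(k);p=onz(s,*c[0],17)
                if 380<p[0]<620 and -50<p[1]<350: print(n,nm,np.round(c[0]),np.round(c[1]),p.round())
```

```text
top light [243. 312.] [33. 50.] [387. 156.  17.]
top light [176. 278.] [ 6. 13.] [472. 319.  17.]
top light [177. 234.] [37. 34.] [579. 319.  17.]
top mid [289. 264.] [26. 10.] [500.  45.  17.]
top mid [298. 256.] [31.  7.] [518.  22.  17.]
scene mid [314. 242.] [31.  8.] [506.  45.  17.]
scene dark [314. 250.] [25.  2.] [513.  21.  17.]
```

View pics/c5.png

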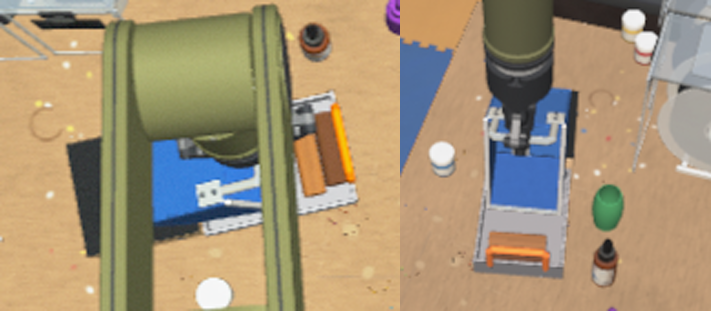

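Two dowels (mid and dark) lie in the tray by the handle. The light one is not visible yet, so I'll search for its colour in the wrist view.

Run:
```python
from h import *
w4=np.load('pics/w4.npy',allow_pickle=True).item()
h4=cv2.cvtColor(w4['color'],cv2.COLOR_RGB2HSV)
for p in((160,235),(197,230),(233,230),(500,350)):print(p,h4[p[1],p[0]])
w=snap('wrist','w6.png');np.save('pics/w6.npy',w,allow_pickle=True)
h=cv2.cvtColor(w['color'],cv2.COLOR_RGB2HSV)
O=np.array([485.7,180]);u=np.array([.17,-.985]);n=np.array([.985,.17])
for a in(10,60,100,140,180):print(a,[proj(w,[*(O+a*u+l*n),17]).round().tolist() for l in(-55,0,55)])
for i,p in enumerate(((160,235),(197,230),(233,230))):
    c=h4[p[1],p[0]].astype(int);m=cv2.inRange(h,c-np.array((4,30,35)),c+np.array((4,30,35)))
    for k in cv2.findContours(m,cv2.RETR_EXTERNAL,cv2.CHAIN_APPROX_NONE)[0]:
        if cv2.contourArea(k)>150: print(i,[np.round(x) for x in cv2.minAreaRect(k)[:2]],cv2.boundingRect(k))
```

```text
(160, 235) [ 19  88 166]
(197, 230) [ 14 135 128]
(233, 230) [ 12 148  88]
(500, 350) [ 18  94 130]
10 [[222.0, 276.0], [217.0, 216.0], [211.0, 149.0]]
60 [[278.0, 276.0], [276.0, 216.0], [274.0, 150.0]]
100 [[323.0, 277.0], [324.0, 217.0], [324.0, 150.0]]
140 [[368.0, 277.0], [371.0, 217.0], [374.0, 150.0]]
180 [[413.0, 277.0], [418.0, 217.0], [424.0, 151.0]]
0 [array([320., 222.]), array([444., 639.])] (0, 0, 640, 445)
1 [array([121., 403.]), array([58., 64.])] (87, 367, 67, 64)
1 [array([367., 220.]), array([28., 95.])] (352, 173, 31, 95)
2 [array([389., 220.]), array([ 72., 113.])] (353, 164, 73, 114)
2 [array([430.,  51.]), array([53., 44.])] (409, 22, 48, 57)
```

Run:
```python
from h import *
w=np.load('pics/w6.npy',allow_pickle=True).item();h=cv2.cvtColor(w['color'],cv2.COLOR_RGB2HSV)
for r in (180,200,240,262): print(r,[tuple(int(x) for x in h[r,c]) for c in range(180,360,10)])
m=cv2.inRange(h,np.array((15,60,145)),np.array((23,125,255)))
for k in cv2.findContours(m,cv2.RETR_EXTERNAL,cv2.CHAIN_APPROX_NONE)[0]:
    if cv2.contourArea(k)>100: print([np.round(x) for x in cv2.minAreaRect(k)[:2]])
```

```text
180 [(107, 186, 59), (108, 179, 60), (108, 189, 58), (109, 164, 59), (107, 183, 60), (107, 177, 59), (106, 189, 58), (113, 11, 89), (45, 4, 125), (30, 4, 133), (111, 61, 130), (108, 176, 146), (108, 171, 146), (93, 17, 151), (108, 9, 141), (114, 9, 143), (100, 5, 141), (120, 2, 127)]
200 [(108, 58, 97), (109, 140, 109), (108, 166, 115), (109, 144, 115), (40, 4, 197), (40, 6, 134), (107, 29, 123), (108, 176, 145), (108, 180, 143), (108, 178, 145), (108, 178, 146), (108, 175, 146), (108, 179, 144), (93, 15, 152), (108, 9, 141), (105, 7, 140), (105, 7, 141), (120, 4, 128)]
240 [(71, 13, 158), (75, 10, 151), (75, 13, 155), (54, 8, 152), (36, 9, 138), (47, 12, 147), (64, 12, 148), (73, 12, 150), (73, 12, 149), (70, 10, 148), (69, 12, 150), (56, 12, 149), (70, 10, 149), (94, 12, 151), (60, 2, 117), (110, 5, 141), (105, 7, 140), (120, 2, 126)]
262 [(108, 171, 140), (107, 171, 140), (107, 170, 141), (107, 167, 139), (107, 171, 140), (108, 176, 126), (108, 181, 145), (108, 176, 146), (108, 182, 146), (108, 182, 146), (108, 176, 146), (108, 172, 147), (109, 127, 130), (77, 12, 155), (98, 13, 153), (90, 12, 149), (113, 7, 140), (170, 6, 126)]
[array([606., 427.]), array([34., 66.])]
[array([598., 405.]), array([10., 33.])]
[array([620., 398.]), array([41., 17.])]
[array([ 40., 349.]), array([27., 10.])]
[array([564., 247.]), array([10., 16.])]
[array([486., 243.]), array([19., 13.])]
[array([ 52., 107.]), array([20., 10.])]
[array([200.,  96.]), array([48., 32.])]
[array([175.,  77.]), array([32., 21.])]
[array([142.,  58.]), array([32., 11.])]
[array([379.,  34.]), array([17., 10.])]
```

The light dowel is hidden, either under the chute or in the tub. Rock back to about 32° and check the mouth from the scene camera.

play_rows(
  twist=[
    [0, 0, 0],
    [0, 0, 0],
    [0, 0, 0],
    [0, 0, 0],
    [0, 0, 0],
    [0, 0, 0],
    [0, 0, 0],
    [0, 0, 0],
  ],
  linear=[
    [-0.0003, 0.0017, 0.0011],
    [-0.0003, 0.0017, 0.0011],
    [-0.0003, 0.0017, 0.001],
    [-0.0003, 0.0017, 0.001],
    [-0.0003, 0.0017, 0.001],
    [-0.0003, 0.0017, 0.001],
    [-0.0003, 0.0017, 0.001],
    [-0.0003, 0.0017, 0.0009],
  ],
  fingers=[0.81, 0.81, 0.81, 0.81, 0.81, 0.81, 0.81, 0.81],
)

```text
time: 24.15
eef_pos: [500.6, 98.6, 193.0]
tool_rot: [0.0, 0.996, 0.089, -0.0]
wrist_force: [1.6, -0.3, 0.3]
gripper_width: 0.099
finger_force: 46.4
```

play_rows(
  twist=[
    [0, 0, 0],
    [0, 0, 0],
    [0, 0, 0],
    [0, 0, 0],
    [0, 0, 0],
    [0, 0, 0],
    [0, 0, 0],
    [0, 0, 0],
  ],
  linear=[
    [-0.0005, 0.0028, 0.0015],
    [-0.0005, 0.0028, 0.0014],
    [-0.0005, 0.0029, 0.0014],
    [-0.0005, 0.0029, 0.0013],
    [-0.0005, 0.0029, 0.0013],
    [-0.0005, 0.0029, 0.0012],
    [-0.0005, 0.0029, 0.0012],
    [-0.0005, 0.003, 0.0011],
  ],
  fingers=[0.81, 0.81, 0.81, 0.81, 0.81, 0.81, 0.81, 0.81],
)

```text
time: 24.82
eef_pos: [496.5, 121.8, 203.4]
tool_rot: [0.0, 0.996, 0.089, -0.0]
wrist_force: [1.0, 0.1, -2.5]
gripper_width: 0.097
finger_force: 45.8
```

play_rows(
  twist=[
    [0, 0, 0],
    [0, 0, 0],
    [0, 0, 0],
    [0, 0, 0],
    [0, 0, 0],
    [0, 0, 0],
    [0, 0, 0],
    [0, 0, 0],
  ],
  linear=[
    [-0.0005, 0.003, 0.0011],
    [-0.0005, 0.003, 0.001],
    [-0.0005, 0.003, 0.0009],
    [-0.0005, 0.003, 0.0009],
    [-0.0005, 0.003, 0.0008],
    [-0.0005, 0.0031, 0.0008],
    [-0.0005, 0.0031, 0.0007],
    [-0.0005, 0.0031, 0.0007],
  ],
  fingers=[0.81, 0.81, 0.81, 0.81, 0.81, 0.81, 0.81, 0.81],
)

```text
time: 25.48
eef_pos: [492.8, 146.0, 210.7]
tool_rot: [0.0, 0.996, 0.089, 0.0]
wrist_force: [0.6, 0.4, 1.4]
gripper_width: 0.096
finger_force: 45.2
```

play_rows(
  twist=[
    [0, 0, 0],
    [0, 0, 0],
    [0, 0, 0],
    [0, 0, 0],
    [0, 0, 0],
    [0, 0, 0],
    [0, 0, 0],
    [0, 0, 0],
  ],
  linear=[
    [-0.0008, 0.0046, 0.0009],
    [-0.0008, 0.0047, 0.0008],
    [-0.0008, 0.0047, 0.0007],
    [-0.0008, 0.0047, 0.0005],
    [-0.0008, 0.0047, 0.0004],
    [-0.0008, 0.0047, 0.0003],
    [-0.0008, 0.0047, 0.0002],
    [-0.0008, 0.0047, 0],
  ],
  fingers=[0.81, 0.81, 0.81, 0.81, 0.81, 0.81, 0.81, 0.81],
)

```text
time: 26.15
eef_pos: [486.3, 184.1, 214.3]
tool_rot: [-0.0, 0.996, 0.089, -0.0]
wrist_force: [0.4, 0.2, 0.6]
gripper_width: 0.096
finger_force: 44.9
```

```bash
cat > find.py <<'E'
from h import *
O=np.array([485.7,180]);u=np.array([.17,-.985]);n=np.array([.985,.17])
for nm,lo,hi,V in(('scene',(12,40,150),(26,140,255),1),('top',(12,40,150),(26,140,255),1),('wrist',(15,55,135),(23,125,255),1)):
    s=snap(nm);np.save('pics/f_%s.npy'%nm,s,allow_pickle=True)
    h=cv2.cvtColor(s['color'],cv2.COLOR_RGB2HSV)
    # region: projected tub+tray footprint (bench colour is masked out by it)
    q=np.array([proj(s,[*(O+a*u+l*n),z]) for a in(14,176) for l in(-57,57) for z in (4,24)]).astype(np.float32)
    M=np.zeros(h.shape[:2],np.uint8);cv2.fillConvexPoly(M,cv2.convexHull(q).astype(np.int32),255)
    for nn,l,hh in(('light',lo,hi),('mid',(8,110,100),(16,200,215)),('dark',(5,105,40),(15,200,125))):
        m=cv2.inRange(h,np.array(l),np.array(hh))&M
        for k in cv2.findContours(m,cv2.RETR_EXTERNAL,cv2.CHAIN_APPROX_NONE)[0]:
            if cv2.contourArea(k)>20:
                c=cv2.minAreaRect(k);p=onz(s,*c[0],17)[:2]-O;print(nm,nn,np.round(c[0]),np.round(c[1]),'along/lat',(p@u).round(),(p@n).round())
E
python3 find.py
```

```text
scene light [314. 241.] [30.  7.] along/lat 133.0 -3.0
scene light [315. 220.] [31. 10.] along/lat 70.0 -7.0
scene mid [314. 253.] [34.  8.] along/lat 168.0 1.0
scene mid [314. 242.] [31.  9.] along/lat 136.0 -3.0
scene dark [314. 250.] [25.  2.] along/lat 161.0 -1.0
top mid [293. 259.] [35. 20.] along/lat 147.0 1.0
wrist mid [476. 212.] [25. 89.] along/lat 139.0 -2.0
wrist dark [492. 207.] [ 64. 100.] along/lat 153.0 3.0
```

The light dowel is seen at scene (315,220), on the tray floor 70 mm along. That ray passes in front of the lip, so it is out of the tub and all three are in the tray. Lower the tub.

play_rows(
  twist=[
    [0, 0, 0],
    [0, 0, 0],
    [0, 0, 0],
    [0, 0, 0],
    [0, 0, 0],
    [0, 0, 0],
    [0, 0, 0],
    [0, 0, 0],
  ],
  linear=[
    [-0.0011, 0.0063, -0.0001],
    [-0.0011, 0.0063, -0.0004],
    [-0.0011, 0.0063, -0.0006],
    [-0.0011, 0.0063, -0.0008],
    [-0.0011, 0.0062, -0.001],
    [-0.0011, 0.0062, -0.0013],
    [-0.0011, 0.0061, -0.0015],
    [-0.0011, 0.0061, -0.0017],
  ],
  fingers=[0.81, 0.81, 0.81, 0.81, 0.81, 0.81, 0.81, 0.81],
)

```text
time: 26.97
eef_pos: [477.4, 233.9, 206.6]
tool_rot: [0.0, 0.996, 0.089, -0.0]
wrist_force: [-0.1, -0.6, -4.1]
gripper_width: 0.097
finger_force: 44.1
```

play_rows(
  twist=[
    [0, 0, 0],
    [0, 0, 0],
    [0, 0, 0],
    [0, 0, 0],
    [0, 0, 0],
    [0, 0, 0],
    [0, 0, 0],
    [0, 0, 0],
  ],
  linear=[
    [-0.001, 0.006, -0.0019],
    [-0.001, 0.006, -0.0021],
    [-0.001, 0.0059, -0.0023],
    [-0.001, 0.0058, -0.0025],
    [-0.001, 0.0057, -0.0027],
    [-0.0005, 0.0028, -0.0014],
    [-0.0005, 0.0028, -0.0015],
    [0, 0, 0],
  ],
  fingers=[0.81, 0.81, 0.81, 0.81, 0.81, 0.81, 0.81, 0.81],
)

```text
time: 27.63
eef_pos: [471.4, 268.8, 192.1]
tool_rot: [-0.0, 0.996, 0.089, -0.0]
wrist_force: [-1.2, 2.1, 0.1]
gripper_width: 0.095
finger_force: 43.7
```

play_rows(
  twist=[
    [0, 0, 0],
    [0, 0, 0],
    [0, 0, 0],
    [0, 0, 0],
    [0, 0, 0],
    [0, 0, 0],
    [0, 0, 0],
    [0, 0, 0],
  ],
  linear=[
    [-0.0002, 0.0012, -0.0007],
    [-0.0002, 0.0012, -0.0007],
    [-0.0002, 0.0012, -0.0007],
    [-0.0002, 0.0012, -0.0007],
    [-0.0002, 0.0012, -0.0007],
    [-0.0002, 0.0012, -0.0007],
    [-0.0002, 0.0012, -0.0007],
    [0, 0, 0],
  ],
  fingers=[0.81, 0.81, 0.81, 0.81, 0.81, 0.81, 0.81, 0.81],
)

```text
time: 28.3
eef_pos: [469.9, 276.5, 187.2]
tool_rot: [0.0, 0.996, 0.089, -0.0]
wrist_force: [-2.5, 2.1, -1.2]
gripper_width: 0.096
finger_force: 43.8
```

play_rows(
  twist=[
    [0, 0, 0],
    [0, 0, 0],
    [0, 0, 0],
    [0, 0, 0],
    [0, 0, 0],
  ],
  linear=[
    [0, 0.0007, -0.0004],
    [0, 0.0007, -0.0004],
    [0, 0.0006, -0.0003],
    [0, 0, 0],
    [0, 0, 0],
  ],
  fingers=[0.81, 0.81, 0.81, 0.81, 0.81],
)

```text
time: 28.72
eef_pos: [470.1, 276.9, 187.1]
tool_rot: [0.001, 0.996, 0.089, -0.0]
wrist_force: [-3.5, -4.0, 6.5]
gripper_width: 0.099
finger_force: 44.6
```

Forces match those at the initial grip, so the tub is seated. Open gently and rise.

play_rows(
  twist=[
    [0, 0, 0],
    [0, 0, 0],
    [0, 0, 0],
    [0, 0, 0],
    [0, 0, 0],
    [0, 0, 0],
    [0, 0, 0],
    [0, 0, 0],
  ],
  linear=[
    [0, 0, 0],
    [0, 0, 0],
    [0, 0, 0],
    [0, 0, 0],
    [0, 0, 0],
    [0, 0, 0],
    [0, 0, 0],
    [0, 0, 0],
  ],
  fingers=[0.77, 0.7, 0.5, 0.2, -0.2, -0.4, -0.4, -0.4],
)

```text
time: 29.38
eef_pos: [470.3, 278.7, 186.3]
tool_rot: [0.0, 0.996, 0.089, 0.0]
wrist_force: [0.1, 0.1, -0.5]
gripper_width: 0.698
finger_force: 0.0
```

play_rows(
  twist=[
    [0, 0, 0],
    [0, 0, 0],
    [0, 0, 0],
    [0, 0, 0],
    [0, 0, 0],
    [0, 0, 0],
    [0, 0, 0],
    [0, 0, 0],
  ],
  linear=[
    [0, 0, 0.01],
    [0, 0, 0.02],
    [0, 0, 0.03],
    [-0.01, -0.03, 0.02],
    [-0.01, -0.035, 0],
    [-0.01, -0.035, 0],
    [-0.01, -0.035, 0],
    [0, 0, 0],
  ],
  fingers=[-0.4, -0.4, -0.4, -0.4, -0.4, -0.4, -0.4, -0.4],
)

```text
time: 30.05
eef_pos: [427.6, 138.6, 267.2]
tool_rot: [0.002, 0.996, 0.087, -0.001]
wrist_force: [-0.1, 0.7, 0.1]
gripper_width: 0.699
finger_force: 0.0
```

play_rows(
  twist=[
    [0, 0, 0],
    [0, 0, 0],
    [0, 0, 0],
    [0, 0, 0],
    [0, 0, 0],
    [0, 0, 0],
    [0, 0, 0],
    [0, 0, 0],
  ],
  linear=[
    [0, -0.035, 0],
    [0, -0.035, 0],
    [0, -0.035, 0],
    [0, -0.035, 0],
    [0, -0.035, 0],
    [0, -0.035, 0],
    [0, -0.035, 0],
    [0, 0, 0],
  ],
  fingers=[-0.4, -0.4, -0.4, -0.4, -0.4, -0.4, -0.4, -0.4],
)

```text
time: 30.72
eef_pos: [431.2, -107.1, 267.4]
tool_rot: [0.002, 0.996, 0.086, 0.001]
wrist_force: [0.0, 0.7, -0.4]
gripper_width: 0.701
finger_force: 0.0
```

```bash
python3 find.py
python3 - <<'E'
from h import *
s=np.load('pics/f_top.npy',allow_pickle=True).item();h=cv2.cvtColor(s['color'],cv2.COLOR_RGB2HSV)
o=cv2.imread('pics/top0.png')[:,:,::-1];print('tub region change',np.abs(s['color'][235:305,165:240].astype(int)-o[235:305,165:240]).mean())
ho=cv2.cvtColor(o.copy(),cv2.COLOR_RGB2HSV)
def blob(h,lo,hi,x0,x1,y0,y1):
    m=cv2.inRange(h,np.array(lo),np.array(hi));z=np.zeros_like(m);z[y0:y1,x0:x1]=m[y0:y1,x0:x1];k=max(cv2.findContours(z,cv2.RETR_EXTERNAL,cv2.CHAIN_APPROX_NONE)[0],key=cv2.contourArea);return np.round(cv2.minAreaRect(k)[0],1),cv2.contourArea(k)
for nm,a in(('tubblue',((100,150,30),(125,255,220),160,265,230,310)),('vase',((60,90,30),(90,255,220),235,275,195,235)),('rimwhite',((0,0,200),(180,40,255),160,262,230,310)),('pot',((0,0,200),(180,40,255),230,262,308,340)),('vice',((100,120,40),(125,255,255),360,405,150,210))):print(nm,blob(ho,*a),blob(h,*a))
print(proj(s,[632,36,102]));print(blob(h,(0,0,0),(180,255,60),270,320,200,262))
st=get_state();print(st['time'],st['eef_pos'])
E
```

```text
scene light [314. 241.] [30.  7.] along/lat 133.0 -3.0
scene light [315. 220.] [31. 10.] along/lat 70.0 -7.0
scene mid [314. 253.] [34.  8.] along/lat 168.0 1.0
scene mid [314. 242.] [31.  9.] along/lat 136.0 -3.0
scene dark [314. 250.] [25.  2.] along/lat 161.0 -1.0
top light [261. 268.] [34. 11.] along/lat 68.0 -6.0
top mid [293. 259.] [35. 19.] along/lat 147.0 1.0
wrist light [110.  94.] [94. 25.] along/lat 66.0 -3.0
wrist mid [180.  90.] [91. 26.] along/lat 134.0 0.0
wrist mid [213.  80.] [108.  23.] along/lat 167.0 9.0
wrist dark [176.  91.] [91. 20.] along/lat 130.0 -0.0
wrist dark [197.  86.] [96. 18.] along/lat 151.0 4.0
wrist dark [218.  40.] [ 9. 19.] along/lat 174.0 43.0
tub region change 25.649587301587303
tubblue (array([213.2, 267.4]), 1359.5) (array([213.5, 267.4]), 1317.5)
vase (array([254. , 216.5]), 226.5) (array([254. , 216.5]), 226.5)
rimwhite (array([200.3, 251.1]), 199.5) (array([216. , 267.4]), 598.5)
pot (array([245.5, 322. ]), 171.0) (array([245.5, 322. ]), 172.0)
vice (array([383.9, 179.3]), 765.5) (array([384.7, 182.2]), 662.5)
[289.36907473 203.2507418 ]
(array([290. , 204.5]), 17.5)
30.8667 [ 430.37113554 -101.43185451  266.79270159]
```

Run:
```python
from h import *
s=snap('wrist');h=cv2.cvtColor(s['color'],cv2.COLOR_RGB2HSV);w4=np.load('pics/w4.npy',allow_pickle=True).item()
for w in(w4,s):
    h=cv2.cvtColor(w['color'],cv2.COLOR_RGB2HSV);m=cv2.inRange(h,np.array((4,190,120)),np.array((18,255,255)))
    for k in cv2.findContours(m,cv2.RETR_EXTERNAL,cv2.CHAIN_APPROX_NONE)[0]:
        if cv2.contourArea(k)>300:
            r=cv2.minAreaRect(k);print(r[0],r[1],onz(w,*r[0],66).round(1))
```

```text
(460.3462829589844, 219.14686584472656) (9.68531608581543, 90.43025970458984) [522.4   6.1  66. ]
(212.38270568847656, 80.51210021972656) (105.77957153320312, 13.372425079345703) [520.8   5.8  66. ]
```

The tray bar is still at (521,6), unmoved. Handing in.

```bash
python3 -c "
from plant import robot; print(robot.hand_in())"
```

```text
the job is handed in; nothing more can be done
None
```

The job is handed in: all three dowels are in the tray, the tray is seated against the stand, the tub is back upright where it was, and the bottle stands clear with the bystanders undisturbed as far as I checked (I didn't re-measure the spool, and the vice reading was partly blocked by the arm).

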